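# Spin the index disc and brake it on its mark

## Robot

A 6-joint arm with a two-finger parallel gripper is mounted at the origin on a cart in front of the work surface, level with it; the furniture and walls round the work are solid. World frame = base frame: x ahead of the robot, y to its left, z up, the work surface at z = 0. Lengths are in m, angles in rad, forces in N, time in s.
With the tool pointing down it reaches from about 0.375 to 0.9 m from the base axis. Payload 3.1 kg.
Tool frame: the origin (TCP) lies at the very end of the fingers, on their centre line; the grasp point (between the pads) lies 19 mm behind it (env.pinch_z is the z of the grasp point in the tool frame, in m); z points along the fingers, y is the line along which they close (so a half turn about z gives the same grasp; the last joint's range is limited). The gripper opens to 85 mm and grips with 20 to 120 N. Pads are 22 mm wide; open, the fingers measure 114 mm over their backs; the gripper's body (76 mm by 85 mm) begins 54 mm behind the grasp point. The pads swing forward as they close: fully open they stand 13 mm farther back than shut.
Start: joints at [-1.464, 0.527, 1.433, -0, 1.181, -0.178], TCP at [0.176, -0.6, 0.231] pointing down, gripper open.
Joint ranges: [-3.08, 3.08], [-0.75, 2.2], [0.22, 2.44], [-1.43, 4.57], [0, 2.65], [-2.85, 2.85]. Speed limits (rad/s): [2.79, 2.79, 3.14, 3.14, 3.14, 3.14].

## Interface

Orientations are given as a unit quaternion [w, x, y, z].
In Python, from plant import env gives the robot as it stands.
- The arm moves only by the shell command python3 steer.py 'ROWS' [OPENING] [FORCE]. ROWS is rows parted by semicolons, their numbers by spaces, 1 to 8 of them, each of 6 numbers: dx, dy, dz in m, then a rotation vector rx, ry, rz in rad; each row is the pose to reach, as a shift and turn from the pose commanded when the command began, along the tool's axes at that moment; what a row does not reach only later rows make up. A row lasts 1/10 s, in which the tool goes at most 0.05 m and 0.15 rad, less where a joint would pass 70% of its speed; a pose out of reach is approached as far as the arm can. OPENING is the finger opening in m, set as the command begins (- or left out keeps the last). The fingers move at their own pace and stop on an object; FORCE is the grip in N (left out, the last holds). Time passes only in rows, so rows that do not move let the fingers close. It prints the time, the measured TCP pose, the force, the opening and the grip force at its end.
- env.read_state(): the state, without advancing time (a new reading comes with each control period).
- env.grab_frame(name): name is "scene" or "top" or "wrist"; returns a dict with "image" (480x640x3 uint8, blue, green, red), "vertical_fov" (degrees; the focal length in pixels is half the picture's height over the tangent of half this angle, whatever the lens; pixels are square), "cx", "cy" (the principal point, pixels), "D" ([k1, k2, p1, p2, k3] as OpenCV has them; the pictures are not rectified), "extrinsics" (4x4, takes a point from camera to world coordinates); the wrist camera has in their place "T_tool_cam" (4x4, takes a point from camera to tool coordinates, whose origin is the TCP and whose axes are the flange's). Camera axes: x right, y down, z forward; pixel columns grow to the right and rows downward; lengths in m; the calibration is good to about 2 mm. A picture is of the moment at which its call begins: read the wrist's pose just before it. There is no depth.
- env.finish_job(): hands the job in; it is judged then, once.
The state is a dict: "clock": time; "joint_pos": joint angles; "dq": joint speeds; "effort": joint torques, N m; "tcp_pos": TCP position; "ee_rot": TCP orientation; "ft_force": force on the tool from outside, world axes, zero at the start; "ft_torque": the same for the moment, N m; "finger_gap": finger opening in m; "finger_force": force on a finger pad.
Only numpy, scipy, OpenCV 4.12 (cv2) and the standard library are available. Lean on these libraries where they do the work, as an engineer would, in place of code of your own. Each camera call takes 0.05 s, during which the arm holds its last target. There are 200 camera calls.

## Task

Check that the index disc runs freely: with the fingertips, flick one of its brass pins so that the disc spins counter-clockwise (seen from above), being off it before the red mark first reaches the green arc, and let the mark run past the arc and coast on round untouched. When the red mark comes round to the green arc again (on that pass or any later one), press a fingertip down on the black rubber band just as it arrives, so that the disc stops dead with the red mark inside the green arc, then lift clear. Never spin the disc backwards, do not stop it by its pins, grip nothing, and leave the sleeve, the coupling and the blue tape roll beside it where they are.

Things in the scene. Friction and masses are not known exactly. Their poses are not given: they have to be found in the camera images.
- turntable: fixed stand of the index disc: grey foot plate 150x150 mm, 12 mm thick, on the bench; origin at the centre of its underside, under the disc's axis, z up. On its own -x side (roughly towards the robot) a bracket carries the green stop arc. It never turns.
- index_disc (a joint): disc angle, rad, unlimited, counted on over whole turns; positive is counter-clockwise from above (blue arrows on the disc). 0, 2 pi, 4 pi... put the red mark at the middle of the green arc. Starts at rest between -2.9 and -1.9. Very free bearing: drag 0.0003 N m plus 0.0005 N m per rad/s on about 0.006 kg m2 (varies 20 %); from 2 rad/s it coasts about 1.7 to 2.7 turns.
- hub (a point): point on the disc's axis, 47 mm above the bench. The steel disc is 210 mm in diameter. Inside its black rubber band is an aluminium face, 155 mm in diameter, 47.5 mm above the bench; a white coupling (29 mm wide), fixed upright on the disc's middle, reaches 98 mm above the bench.
- mark (a point): middle of the red mark, a red radial stripe 8 mm wide across the black rubber band, 91.5 mm from the axis, 47 mm above the bench; turns with the disc
- stop_point (a point): fixed point 91.5 mm from the axis, 47 mm above the bench: the red mark's middle is here when it is exactly at the middle of the green arc. The raised green arc on the stand lies just outside, 110 to 128 mm from the axis, spans 0.23 rad to either side, top 49 mm above the bench, a white line at its middle.
- brake_band: the black rubber band on the disc's rim, top 47 mm above the bench, 77.5 to 105 mm from the axis; turns with the disc; origin on the axis 15 mm below its top. A fingertip pressed down on it anywhere with a few newtons stops the disc almost at once.
- flick_pins: three upright brass pins on the disc, 10 mm in diameter (16 mm collar at the foot, 3 mm high), tops 70 mm above the bench, axes 52 mm from the disc's axis; seen from above they stand 60, 180 and 300 degrees counter-clockwise of the red mark; turn with the disc; origin on the disc's axis. They are for flicking only.
- sleeve: bystander: grey steel sleeve, 34 mm wide, 41 mm high, standing right of the turntable; origin at the centre of its underside
- coupling: bystander: white coupling with blue rings, 29 mm wide, 48 mm high, standing loose right of the turntable; origin at the centre of its underside
- tape: bystander: roll of blue tape, 68 mm wide, 19 mm high, lying right of the turntable; origin at the centre of its underside

How it is judged:
By the outcome, as a careful person would: the job done as asked, in the order asked, and still so for the second after the job is handed in, with the robot touching nothing.
It also fails if it takes over 58 s, if anything falls off the work surface, if the arm or the gripper's body presses on something with over 40 N, if the wrist force passes 120 N, or if a joint passes its speed limit or range.

## Working session

There is one attempt and no reset: what is moved stays moved. The work goes in short steps, Python scripts to look and compute and a shell command to move; the robot and the scene stay as the last step left them, time stands still between calls to the robot, and variables do not carry over. Pictures are saved under pics/ and viewed, at most 10 in all, crops included, and the job is handed in when it is done.

```bash
ls; mkdir -p pics; python3 - <<'E'
from plant import env
import cv2,numpy as np
for n in("scene","top"):
    f=env.grab_frame(n);cv2.imwrite(f"pics/{n}0.png",f["image"]);print(n,f["vertical_fov"],f["cx"],f["cy"],f["D"],np.round(f["extrinsics"],3).tolist())
s=env.read_state();print(s)
E
```

```text
pics
plant.py
steer.py
scene 51.648234666220816 322.94028001502795 234.1841478165215 [-0.08395481  0.          0.          0.          0.        ] [[0.557, -0.502, 0.661, -0.061], [-0.83, -0.335, 0.445, -0.533], [-0.002, -0.797, -0.604, 0.583], [0.0, 0.0, 0.0, 1.0]]
top 57.955397945329985 310.80685487127613 244.12848147382772 [0.01062419 0.         0.         0.         0.        ] [[0.015, -0.995, 0.094, 0.429], [-1.0, -0.015, 0.005, -0.123], [-0.003, -0.094, -0.996, 0.895], [0.0, 0.0, 0.0, 1.0]]
{'clock': 0.1, 'joint_pos': array([-1.46448343e+00,  5.28402231e-01,  1.43379530e+00,  2.16419490e-06,
        1.18140681e+00, -1.78516155e-01]), 'dq': array([ 1.07785662e-03, -2.68492192e-03, -2.91719522e-03, -1.05906246e-03,
       -2.21380987e-04, -7.31469845e-05]), 'effort': array([-7.66479479e-05, -4.43304563e+01, -1.78586519e+01, -2.00103641e-04,
        3.87495689e-03, -2.27705607e-05]), 'tcp_pos': array([ 0.17556917, -0.59914889,  0.23040692]), 'ee_rot': array([-1.00515461e-03,  9.89875737e-01,  1.41933128e-01,  3.73048240e-05]), 'ft_force': array([-0.23551082,  0.32321868,  0.51279448]), 'ft_torque': array([ 0.03343264, -0.04773723, -0.03181351]), 'finger_force': 0.0, 'finger_gap': 0.08552718870930191}
```
View pics/top0.png

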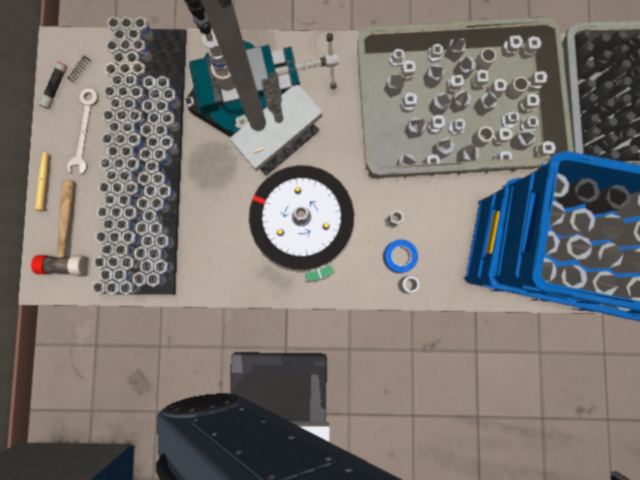

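View pics/scene0.png

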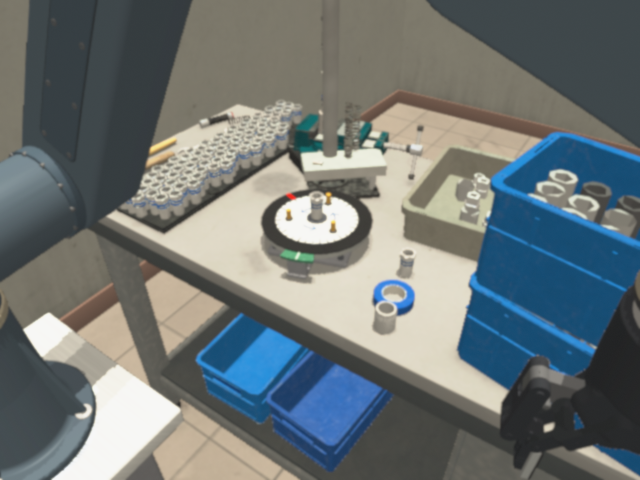

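The top view shows the disc centred at about (302,217), the red mark at (259,200), the green arc at (320,273), three brass pins, and the bystanders at the right. A drill-press-like stand is behind the disc.

```bash
cat > h.py <<'E'
from plant import env
import cv2,numpy as np
from scipy.spatial.transform import Rotation as R
def cast(f,px,z,T=None):
    T=f["extrinsics"] if T is None else T
    h=f["image"].shape[0];F=h/2/np.tan(np.radians(f["vertical_fov"])/2)
    K=np.array([[F,0,f["cx"]],[0,F,f["cy"]],[0,0,1]])
    p=cv2.undistortPoints(np.array(px,float).reshape(-1,1,2),K,np.array(f["D"])).reshape(-1,2)
    d=np.c_[p,np.ones(len(p))]@np.array(T)[:3,:3].T;o=np.array(T)[:3,3]
    return o+d*((z-o[2])/d[:,2])[:,None]
def blobs(im,lo,hi,amin=8):
    m=cv2.inRange(cv2.cvtColor(im,cv2.COLOR_BGR2HSV),lo,hi)
    n,_,st,c=cv2.connectedComponentsWithStats(m)
    return [(c[i],st[i,4]) for i in range(1,n) if st[i,4]>=amin]
def pose(s=None):
    s=s or env.read_state();T=np.eye(4);q=s["ee_rot"]
    T[:3,:3]=R.from_quat([q[1],q[2],q[3],q[0]]).as_matrix();T[:3,3]=s["tcp_pos"];return T
E
python3 - <<'E'
from h import *
f=env.grab_frame("top");im=f["image"];sub=im.copy()
mask=np.zeros(im.shape[:2],np.uint8);mask[155:300,235:430]=255
sub[mask==0]=0
g=None
for nm,lo,hi,z in [("red",(0,150,100),(8,255,255),.047),("red2",(172,150,100),(180,255,255),.047),("green",(45,80,60),(85,255,255),.049),("brass",(15,100,80),(35,255,255),.07),("blue",(100,150,80),(125,255,255),.019)]:
    for c,a in blobs(sub,lo,hi): print(nm,c.round(1),a,cast(f,c,z).round(4))
# black band outer ellipse
g=cv2.cvtColor(sub,cv2.COLOR_BGR2GRAY);m=((g<60)&(mask>0)).astype(np.uint8)
cs,_=cv2.findContours(m,cv2.RETR_EXTERNAL,cv2.CHAIN_APPROX_NONE);c=max(cs,key=cv2.contourArea)
e=cv2.fitEllipse(c);print(e)
P=cast(f,cv2.convexHull(c).reshape(-1,2),.047)[:,:2]
A=np.c_[2*P,np.ones(len(P))];s=np.linalg.lstsq(A,(P**2).sum(1),rcond=None)[0];print("hub",s[:2],"r",np.sqrt(s[2]+s[0]**2+s[1]**2))
w=((g>200)&(mask>0)).astype(np.uint8)
cs,_=cv2.findContours(w,cv2.RETR_EXTERNAL,cv2.CHAIN_APPROX_NONE);c=max(cs,key=cv2.contourArea)
P=cast(f,cv2.convexHull(c).reshape(-1,2),.0475)[:,:2]
A=np.c_[2*P,np.ones(len(P))];s=np.linalg.lstsq(A,(P**2).sum(1),rcond=None)[0];print("face",s[:2],"r",np.sqrt(s[2]+s[0]**2+s[1]**2))
cv2.imwrite("pics/c.png",cv2.resize(im[60:310,170:440],None,fx=2.4,fy=2.4,interpolation=cv2.INTER_CUBIC))
E
```

```text
red [258.5 199.3] 70 [[ 0.597  -0.0132  0.047 ]]
green [326.3 270.9] 90 [[ 0.4569 -0.1494  0.049 ]]
green [312.2 275.6] 95 [[ 0.4474 -0.1221  0.049 ]]
brass [297.3 189.2] 21 [[ 0.6133 -0.0907  0.07  ]]
brass [325.8 225.2] 20 [[ 0.5438 -0.1467  0.07  ]]
brass [279.8 231.8] 20 [[ 0.5299 -0.0586  0.07  ]]
blue [399.8 255.9] 480 [[ 0.4905 -0.2987  0.019 ]]
((301.1856994628906, 217.0914764404297), (95.2515640258789, 95.76930236816406), 58.64105224609375)
hub [ 0.56340492 -0.09854325] r 0.10220095742564038
face [ 0.56415921 -0.09839727] r 0.07586582591714183
```

View pics/c.png

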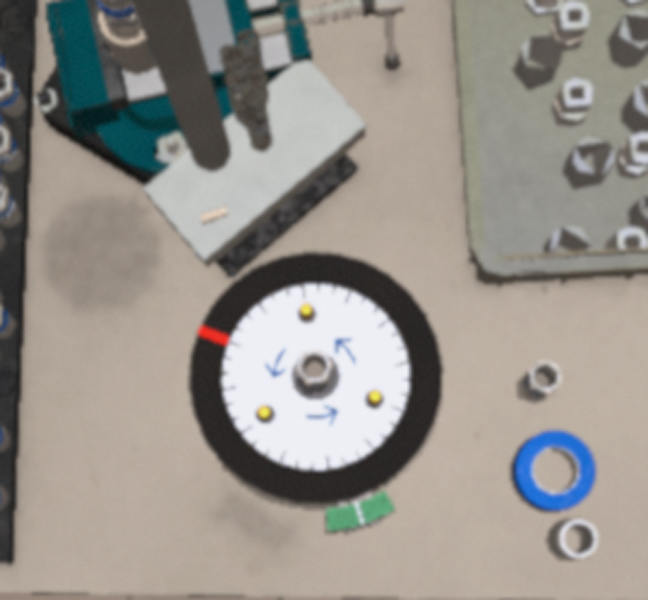

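```bash
cat >> h.py <<'E'
def go(x,y,z,yaw=np.pi/2):
    "shift and turn, in tool axes, to bring TCP to x,y,z pointing down with tool x at yaw"
    T=pose();c,s=np.cos(yaw),np.sin(yaw)
    G=np.array([[c,s,0],[s,-c,0],[0,0,-1.]])
    d=T[:3,:3].T@(np.array([x,y,z])-T[:3,3]);r=R.from_matrix(T[:3,:3].T@G).as_rotvec()
    print(d.round(4),r.round(3))
E
python3 -c "
from h import *
go(.27,-.32,.23)"
```

```text
[ 0.1691 -0.2415  0.001 ] [-1.000e-03 -1.000e-03 -1.286e+00]
```

```bash
python3 steer.py '.028 -.04 0 0 0 -.13; .056 -.08 0 0 0 -.27; .084 -.12 0 0 0 -.42; .112 -.16 0 0 0 -.57; .14 -.2 0 0 0 -.72; .169 -.242 0 0 0 -.87; .169 -.242 0 0 0 -1.02; .169 -.242 0 0 0 -1.17' 0 20
python3 -c "
from h import *
print(env.read_state()['joint_pos'].round(2))
go(.49,-.151,.12)"
```

```text
clock: 0.95
tcp_pos: [0.2702, -0.3179, 0.2314]
ee_rot: [-0.0, 0.744, 0.668, 0.0]
ft_force: [-0.3, -0.5, -0.3]
finger_gap: 0.0003
finger_force: 0.0
[-1.14  0.25  1.93  0.    0.97 -1.03]
[0.1893 0.2008 0.1114] [-0.    -0.001 -0.107]
```

```bash
python3 steer.py '.035 .037 0 0 0 -.05; .07 .074 0 0 0 -.1; .105 .11 .02 0 0 -.107; .14 .147 .05 0 0 -.107; .16 .175 .08 0 0 -.107; .189 .186 .1 0 0 -.107; .189 .186 .1114 0 0 -.107; .189 .186 .1114 0 0 -.107'
python3 - <<'E'
from h import *
T=pose();f=env.grab_frame("wrist");cv2.imwrite("pics/w.png",f["image"]);W=T@np.array(f["T_tool_cam"])
print(T.round(4))
for nm,lo,hi,z in [("red",(0,150,100),(8,255,255),.047),("green",(45,80,60),(85,255,255),.049),("brass",(15,100,80),(35,255,255),.07)]:
    for c,a in blobs(f["image"],lo,hi,30): print(nm,c.round(1),a,cast(f,c,z,W).round(4))
go(.514,-.151,.056)
E
```

```text
clock: 1.75
tcp_pos: [0.4753, -0.1524, 0.1181]
ee_rot: [-0.002, 0.709, 0.705, -0.001]
ft_force: [0.4, -0.2, 0.7]
finger_gap: 0.0003
finger_force: 0.0
[[ 0.0064  1.     -0.0044  0.4753]
 [ 1.     -0.0064  0.0022 -0.1524]
 [ 0.0022 -0.0044 -1.      0.1181]
 [ 0.      0.      0.      1.    ]]
green [262.6 199.5] 1676 [[ 0.4463 -0.1214  0.049 ]]
green [282.  249.9] 1438 [[ 0.4554 -0.1489  0.049 ]]
brass [443.3  62.7] 580 [[ 0.5277 -0.058   0.07  ]]
brass [616.9 137.6] 672 [[ 0.6085 -0.0887  0.07  ]]
brass [455.3 252.9] 572 [[ 0.5406 -0.1432  0.07  ]]
[0.0029 0.0384 0.0632] [-0.002 -0.001 -0.008]
```

View pics/w.png

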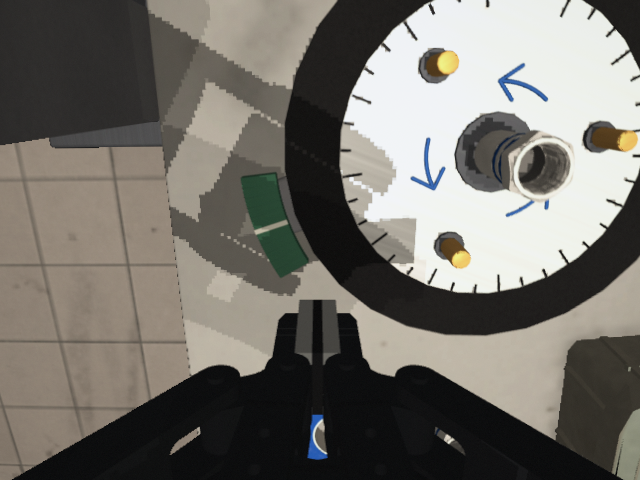

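The wrist view shows the thin closed fingertips at about (318,300), the green arc at (270,225) and the pin to be flicked at (457,255). All of it agrees with the top view to within about 4 mm.

```bash
python3 steer.py '.001 .017 .02 0 0 0; .001 .034 .04 0 0 0; .001 .034 .062 0 0 0; .001 .034 .062 0 0 0;  .001 .034 .062 0 0 0'
python3 - <<'E'
from h import *
T=pose();f=env.grab_frame("wrist");W=T@np.array(f["T_tool_cam"]);cv2.imwrite("pics/w2.png",f["image"])
print(T.round(4),env.read_state()["clock"])
for nm,lo,hi,z in [("green",(45,80,60),(85,255,255),.049),("brass",(15,100,80),(35,255,255),.07)]:
    for c,a in blobs(f["image"],lo,hi,30): print(nm,c.round(1),a,cast(f,c,z,W).round(4))
f=env.grab_frame("top")
for c,a in blobs(f["image"],(0,150,100),(8,255,255),8): print(c,a,cast(f,c,.047))
E
```

```text
clock: 2.3
tcp_pos: [0.51, -0.1543, 0.0588]
ee_rot: [0.0, 0.711, 0.703, -0.0]
ft_force: [0.9, 0.0, 0.3]
finger_gap: -0.0
finger_force: 0.0
[[ 1.080e-02  9.999e-01  2.000e-04  5.100e-01]
 [ 9.999e-01 -1.080e-02 -3.000e-04 -1.543e-01]
 [-3.000e-04  2.000e-04 -1.000e+00  5.880e-02]
 [ 0.000e+00  0.000e+00  0.000e+00  1.000e+00]] 2.35
green [150.8 231.3] 3031 [[ 0.4464 -0.1211  0.049 ]]
green [182.4 296.3] 2479 [[ 0.4554 -0.1484  0.049 ]]
brass [383.2  39.8] 1100 [[ 0.5289 -0.0581  0.07  ]]
brass [621.9 143.3] 833 [[ 0.6043 -0.0875  0.07  ]]
brass [411.1 303.9] 1097 [[ 0.5417 -0.1418  0.07  ]]
[258.44927536 199.28985507] 69 [[ 0.5970514  -0.01307591  0.047     ]]
```

View pics/w2.png

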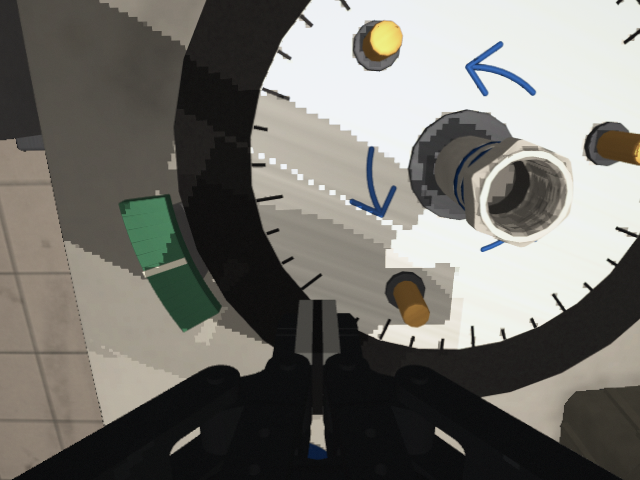

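The finger stands just behind the pin: its tip is at (318,300) and the pin top at (415,313). Flicking now.

```bash
python3 steer.py '.003 .008 .002 0 0 0; .004 .016 .002 0 0 0; .004 .023 .002 0 0 0; .004 .032 .002 0 0 0; .004 .042 .002 0 0 0; .004 .052 .002 0 0 0; .004 .046 -.025 0 0 0; .004 .03 -.05 0 0 0'
cat >> h.py <<'E'
HUB=np.array([.5635,-.0985]);A0=np.radians(198.4)
def disc():
    t=env.read_state()["clock"];f=env.grab_frame("top");r=[]
    for lo,hi in (((0,120,70),(8,255,255)),((172,120,70),(180,255,255))):
        for c,a in blobs(f["image"],lo,hi,8):
            p=cast(f,c,.047)[0,:2]-HUB
            if .07<np.hypot(*p)<.115: r.append((a,np.arctan2(p[1],p[0])-A0,np.hypot(*p)))
    if r: a,th,rr=max(r);print("t %.2f th %.3f (r %.4f a %d)"%(t,(th+np.pi)%(2*np.pi)-np.pi,rr,a))
    else: print("t %.2f no mark"%t)
E
python3 -c "
from h import *
disc();disc();disc()
go(.5635,-.1935,.065)"
```

```text
clock: 3.2
tcp_pos: [0.5426, -0.1497, 0.108]
ee_rot: [0.001, 0.71, 0.704, 0.0]
ft_force: [-0.4, -0.3, 0.0]
finger_gap: -0.0001
finger_force: 0.0
t 3.20 no mark
t 3.25 no mark
t 3.30 no mark
[-0.0435  0.0222  0.0444] [ 0.003  0.001 -0.009]
```

```bash
python3 - <<'E'
from h import *
T=pose();a=env.grab_frame("top")["image"][120:320,200:440]
b=env.grab_frame("scene")["image"][140:320,200:440]
c=env.grab_frame("wrist")["image"]
print(env.read_state()["clock"])
im=np.vstack([np.hstack([cv2.resize(a,(400,300)),cv2.resize(b,(400,300))]),np.hstack([cv2.resize(c,(400,300)),np.zeros((300,400,3),np.uint8)])]);cv2.imwrite("pics/m.png",im)
E
```

```text
3.5
```

View pics/m.png

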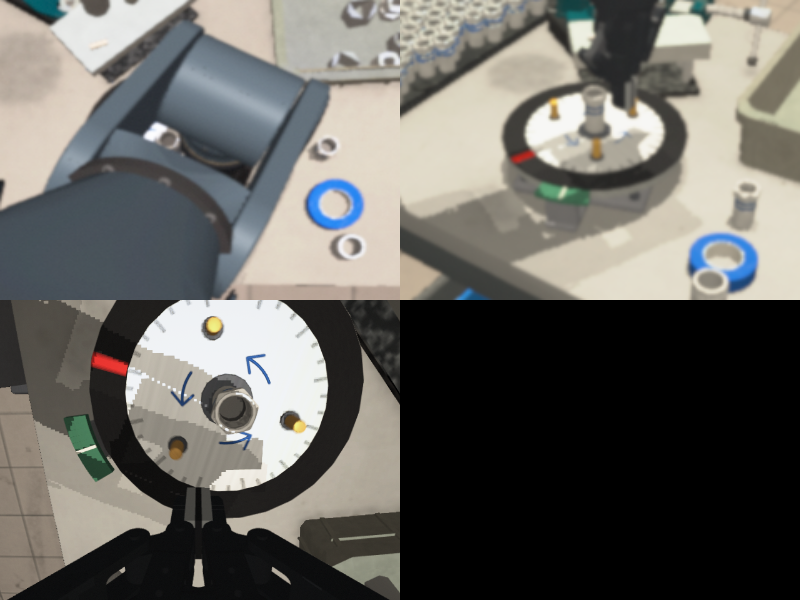

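The composite shows the finger lifted clear. The mark is approaching the arc at about -0.6 rad, visible in the scene and wrist views. The arm blocks the top view, so I'll track with the scene camera.

```bash
sed -i 's/grab_frame("top");r=\[\]/grab_frame("scene");r=[]/' h.py
python3 -c "
from h import *
disc()"
python3 steer.py '-.02 .01 0 0 0 0; -.043 .022 .02 0 0 0; -.043 .022 .044 0 0 0; -.043 .022 .044 0 0 0;-.043 .022 .044 0 0 0'
python3 -c "
from h import *
disc()
go(.5635,-.1935,.06)"
```

```text
t 3.50 th -0.532 (r 0.0934 a 81)
clock: 4.05
tcp_pos: [0.5613, -0.1919, 0.0628]
ee_rot: [-0.002, 0.71, 0.704, -0.0]
ft_force: [0.3, 0.3, 1.4]
finger_gap: 0.0001
finger_force: 0.0
t 4.05 th 0.502 (r 0.0931 a 75)
[-0.0013  0.0016  0.0037] [-0.001 -0.001 -0.009]
```

```bash
Z='0 0 0 0 0 0'; python3 steer.py '0 0 0 0 0 0;0 0 0 0 0 0;0 0 0 0 0 0;0 0 0 0 0 0;0 0 0 0 0 0;0 0 0 0 0 0;0 0 0 0 0 0;0 0 0 0 0 0'
python3 -c "
from h import *
disc()
go(.5635,-.1935,.057)"
python3 steer.py '0 0 0 0 0 0;0 0 0 0 0 0;0 0 0 0 0 0;0 0 0 0 0 0;0 0 0 0 0 0;0 0 0 0 0 0;0 0 0 0 0 0;0 0 0 0 0 0'
python3 -c "
from h import *
disc()"
```

```text
clock: 4.9
tcp_pos: [0.5621, -0.1926, 0.0639]
ee_rot: [-0.0, 0.71, 0.704, -0.0]
ft_force: [-0.3, 0.3, -0.2]
finger_gap: -0.0
finger_force: 0.0
t 4.90 th 1.980 (r 0.1002 a 9)
[-0.0008  0.0014  0.0069] [-0.    -0.    -0.009]
clock: 5.75
tcp_pos: [0.5621, -0.1926, 0.0639]
ee_rot: [-0.0, 0.71, 0.704, 0.0]
ft_force: [-0.6, -0.1, 0.0]
finger_gap: 0.0
finger_force: 0.0
t 5.75 th -2.925 (r 0.0991 a 26)
```

```bash
python3 steer.py '0 0 .007 0 0 0'
python3 -c "
from h import *
for i in range(3): print(env.read_state()['tcp_pos'][2]);disc()"
```

```text
clock: 5.9
tcp_pos: [0.5628, -0.193, 0.0575]
ee_rot: [0.001, 0.71, 0.704, 0.0]
ft_force: [0.1, 0.2, -0.1]
finger_gap: -0.0
finger_force: 0.0
0.057503105715545746
t 5.90 th -2.688 (r 0.0942 a 35)
0.0558925456524345
t 5.95 th -2.620 (r 0.0913 a 38)
0.05596327382493267
t 6.00 th -2.547 (r 0.0914 a 41)
```

```bash
python3 steer.py '0 0 0 0 0 0;0 0 0 0 0 0;0 0 0 0 0 0;0 0 0 0 0 0;0 0 0 0 0 0;0 0 0 0 0 0;0 0 0 0 0 0;0 0 0 0 0 0'
python3 -c "
from h import *
disc();disc()
f=env.grab_frame('scene')
for c,a in blobs(f['image'],(45,80,50),(85,255,255),20):
    p=cast(f,c,.049)[0,:2]-HUB
    if np.hypot(*p)<.16: print(p,np.hypot(*p),(np.arctan2(p[1],p[0])-A0+np.pi)%(2*np.pi)-np.pi,a)
disc()
print(pose()[:3,3])"
```

```text
clock: 6.85
tcp_pos: [0.5621, -0.1926, 0.0569]
ee_rot: [0.0, 0.71, 0.704, 0.0]
ft_force: [0.6, 0.8, -0.6]
finger_gap: 0.0
finger_force: 0.0
t 6.85 th -1.352 (r 0.0915 a 61)
t 6.90 th -1.282 (r 0.0911 a 64)
[-0.1187169  -0.02476103] 0.12127163947409111 -0.11551635271006333 90
[-0.10945938 -0.05175916] 0.12108000483680816 0.12056173514300284 102
t 7.00 th -1.152 (r 0.0915 a 73)
[ 0.5621052  -0.19263193  0.05693642]
```

```bash
python3 steer.py '0 0 0 0 0 0;0 0 0 0 0 0;0 0 0 0 0 0;0 0 0 0 0 0;0 0 0 0 0 0'
python3 -c "
from h import *
disc()"
```

```text
clock: 7.55
tcp_pos: [0.5621, -0.1926, 0.0569]
ee_rot: [0.0, 0.71, 0.704, 0.0]
ft_force: [0.3, 0.2, 0.3]
finger_gap: -0.0
finger_force: 0.0
t 7.55 th -0.449 (r 0.0926 a 71)
```

```bash
python3 steer.py '0 0 0 0 0 0;0 0 0 0 0 0;0 0 .0125 0 0 0;0 0 .0132 0 0 0;0 0 .0132 0 0 0'
python3 -c "
from h import *
disc();disc();print(env.read_state()['ft_force'])"
```

```text
clock: 8.1
tcp_pos: [0.5654, -0.1936, 0.047]
ee_rot: [0.004, 0.71, 0.704, 0.002]
ft_force: [0.9, 2.0, 19.7]
finger_gap: 0.0
finger_force: 9.9
t 8.10 th -0.017 (r 0.0931 a 62)
t 8.15 th -0.017 (r 0.0931 a 62)
[ 0.96562816  2.25380556 19.81133116]
```

```bash
python3 steer.py '0 .001 -.03 0 0 0;0 .001 -.07 0 0 0;0 0 -.1 0 0 0;0 0 -.1 0 0 0;0 0 -.1 0 0 0;0 0 -.1 0 0 0'
python3 -c "
from h import *
disc();disc();disc()
s=env.read_state();print(s['clock'],s['ft_force'],np.abs(s['dq']).max())
f=env.grab_frame('scene');cv2.imwrite('pics/e.png',cv2.resize(f['image'][140:340,200:440],None,fx=2.5,fy=2.5))"
```

```text
clock: 8.8
tcp_pos: [0.561, -0.192, 0.142]
ee_rot: [-0.002, 0.71, 0.704, -0.0]
ft_force: [1.0, 0.1, -1.0]
finger_gap: 0.0
finger_force: 0.0
t 8.80 th -0.138 (r 0.0934 a 71)
t 8.85 th -0.150 (r 0.0931 a 70)
t 8.90 th -0.157 (r 0.0934 a 72)
8.95 [ 0.37019874 -0.51639903 -0.67402298] 0.006378221189524958
```

View pics/e.png

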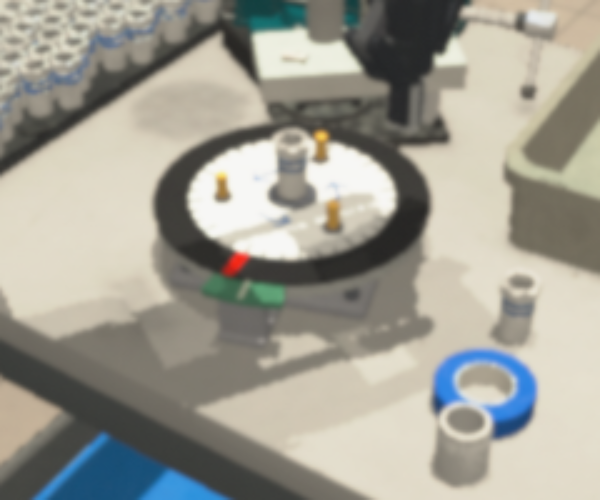

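The disc is creeping backwards: the finger sprang back as it lifted. The mark is at -0.157 rad and drifting out, so I'm braking again at once.

```bash
python3 steer.py '0 0 .05 0 0 0;0 0 .0925 0 0 0;0 0 .0985 0 0 0; 0 0 .0985 0 0 0'
python3 -c "
from h import *
disc();disc();s=env.read_state();print(s['ft_force'],s['tcp_pos'])"
```

```text
clock: 9.4
tcp_pos: [0.5648, -0.1938, 0.0471]
ee_rot: [0.003, 0.71, 0.704, 0.001]
ft_force: [-0.0, 0.3, 11.4]
finger_gap: -0.0001
finger_force: 5.7
t 9.40 th -0.180 (r 0.0927 a 67)
t 9.45 th -0.183 (r 0.0927 a 70)
[ 0.12661853 -0.26667651 11.26424923] [ 0.56437896 -0.19379093  0.04703625]
```

```bash
python3 steer.py '0 .003 0 0 0 0;0 .005 0 0 0 0'
python3 -c "
from h import *
disc();disc();s=env.read_state();print(s['ft_force'],s['tcp_pos'])"
```

```text
clock: 9.7
tcp_pos: [0.5689, -0.1937, 0.0471]
ee_rot: [0.002, 0.71, 0.704, 0.001]
ft_force: [-0.5, 0.6, 11.1]
finger_gap: 0.0001
finger_force: 5.8
t 9.70 th -0.139 (r 0.0932 a 70)
t 9.75 th -0.134 (r 0.0933 a 66)
[ 0.12138863  0.09286794 10.79937973] [ 0.56913897 -0.19371754  0.04705154]
```

```bash
python3 steer.py '0 .001 -.0005 0 0 0;0 .002 -.001 0 0 0;0 .002 -.001 0 0 0'
python3 -c "
from h import *
disc();disc();s=env.read_state();print(s['ft_force'],s['tcp_pos'])"
```

```text
clock: 10.1
tcp_pos: [0.5703, -0.1936, 0.0471]
ee_rot: [0.001, 0.71, 0.704, 0.0]
ft_force: [0.5, -1.6, 7.0]
finger_gap: 0.0002
finger_force: 3.6
t 10.10 th -0.122 (r 0.0929 a 67)
t 10.15 th -0.122 (r 0.0929 a 67)
[ 0.67372766 -0.43834102  7.23689153] [ 0.57020601 -0.19357002  0.04707317]
```

```bash
python3 steer.py '0 .0005 -.0005 0 0 0;0 .001 -.001 0 0 0;0 .001 -.001 0 0 0;0 .001 -.001 0 0 0'
python3 -c "
from h import *
disc();disc();s=env.read_state();print(s['ft_force'],s['tcp_pos'])"
```

```text
clock: 10.6
tcp_pos: [0.5703, -0.193, 0.0471]
ee_rot: [0.0, 0.71, 0.704, -0.0]
ft_force: [0.0, -1.6, 3.1]
finger_gap: -0.0001
finger_force: 1.3
t 10.60 th -0.121 (r 0.0929 a 68)
t 10.65 th -0.122 (r 0.0929 a 67)
[-0.25464334 -1.50109597  2.77328858] [ 0.57017735 -0.19291686  0.04710663]
```

```bash
python3 steer.py '0 .0002 -.0002 0 0 0;0 .0004 -.0004 0 0 0;0 .0004 -.0004 0 0 0;0 .0004 -.0004 0 0 0;0 .0005 -.0005 0 0 0; 0 .0007 -.03 0 0 0;0 .0007 -.06 0 0 0;0 .0007 -.06 0 0 0'
python3 -c "
from h import *
disc();disc();disc();disc();s=env.read_state();print(s['ft_force'],s['tcp_pos'])"
```

```text
clock: 11.5
tcp_pos: [0.5733, -0.1939, 0.1109]
ee_rot: [0.004, 0.71, 0.704, 0.001]
ft_force: [-0.1, -0.4, -0.4]
finger_gap: -0.0001
finger_force: 0.0
t 11.50 th -0.128 (r 0.0935 a 66)
t 11.55 th -0.127 (r 0.0935 a 65)
t 11.60 th -0.127 (r 0.0935 a 65)
t 11.65 th -0.127 (r 0.0935 a 65)
[-0.10405954 -0.30270859 -0.63604457] [ 0.56990082 -0.19218321  0.10625146]
```

The disc is now at rest at -0.127 rad, with the whole mark inside the arc and the finger clear.

```bash
python3 steer.py '0 0 -.03 0 0 0;0 0 -.03 0 0 0;0 0 -.03 0 0 0;0 0 -.03 0 0 0'
python3 -c "
from h import *
disc();print(env.finish_job())"
```

```text
clock: 12.1
tcp_pos: [0.5699, -0.1922, 0.1358]
ee_rot: [-0.001, 0.71, 0.704, -0.0]
ft_force: [-0.2, -0.6, -0.9]
finger_gap: 0.0002
finger_force: 0.0
t 12.10 th -0.125 (r 0.0930 a 68)
the job is handed in; nothing more can be done
None
```

The job is handed in with the disc at rest and the red mark inside the green arc (about -0.13 rad), but it did not stop dead in one press: the flick, the untouched lap and the first stop at -0.02 rad went as asked, then the finger sprang back on lift-off and turned the disc backwards about 0.16 rad, so I pressed the band again, eased the disc forward about 0.06 rad with the fingertip and lifted clear, which may count as spinning it backwards.

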